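Release the air nozzle tube from its push-fit and park it

ROBOT

A 6-joint arm with a two-finger parallel gripper is mounted at the origin on a cart in front of the work surface, level with it; the furniture and walls round the work are solid. World frame = base frame: x ahead of the robot, y to its left, z up, the work surface at z = 0. Lengths are in m, angles in degrees, forces in N, time in s.
With the tool pointing down it reaches from about 0.3 to 0.75 m from the base axis. Payload 8.5 kg.
Tool frame: the origin (TCP) lies on the centre line of the jaws, within the pads' length; the fingertips stand 19 mm ahead of it and the grasp point (between the pads) is the TCP (env.tcp_to_tips is the z of the fingertips in the tool frame, in m); z points along the fingers, y is the line along which they close (so a half turn about z gives the same grasp; the last joint's range is limited). The gripper opens to 85 mm and grips with 20 to 120 N. Pads are 22 mm wide; open, the fingers measure 114 mm over their backs; the gripper's body (76 mm by 85 mm) begins 54 mm behind the grasp point. The pads swing forward as they close: fully open they stand 13 mm farther back than shut.
Start: joints at [61.461, 21.807, 74.336, -0, 83.858, -12.336], TCP at [0.153, 0.528, 0.25] pointing down, gripper open.
Joint ranges: [-178.18, 178.18], [-50.72, 133.34], [12.68, 142.11], [-81.47, 261.47], [9.98, 163.14], [-165.26, 165.26]. Speed limits (degrees/s): [136.94, 136.94, 180, 180, 180, 180].

INTERFACE

Orientations are given as a 3x3 rotation matrix whose columns are the frame's x, y, z axes.
In Python, from rig import env gives the robot as it stands.
- The arm moves only by the tool servo_tool, never from a script. Its argument "steps" is a list of rows, each an object of numbers: "tx", "ty", "tz": the shift along the world's x, y, z in cm; "yaw": the turn about the world's z in degrees; "claw": the finger opening in cm, from 0 to 8.54. In form: [{"tx": .., "ty": .., "tz": .., "yaw": .., "claw": ..}, ...]. A call has 1 to 20 rows; each row shifts and turns the commanded pose from where the row before left it; what a row does not reach is not made up. A row lasts 1/10 s, in which the tool goes at most 50 mm and 8.59 degrees, less where a joint would pass 70% of its speed; a pose out of reach is approached as far as the arm can. A call with a gripper value outside its range is refused whole. The fingers move at their own pace and stop on an object; "newtons" is the grip in N (left out, the last holds). Time passes only in rows, so rows that do not move let the fingers close. It gives the time, the measured TCP pose, the force, the opening and the grip force at its end, in the units of the state.
- env.observe(): the state, without advancing time (a new reading comes with each control period).
- env.get_image(name): name is "scene" or "top"; returns (picture, depth): 400x640x3 uint8, red, green, blue; 400x640 float32, m along the optical axis (not along the pixel's ray), 0 where there is no reading.
- env.camera_model(name): a dict with "fovy" (degrees; the focal length in pixels is half the picture's height over the tangent of half this angle, whatever the lens; pixels are square), "cx", "cy" (the principal point, pixels), "T" (4x4, takes a point from camera to world coordinates). Camera axes: x right, y down, z forward; pixel columns grow to the right and rows downward; lengths in m; the calibration is good to about 2 mm. A picture is of the moment at which its call begins. camera_model takes no time and is no camera call.
- env.close_job(): hands the job in; it is judged then, once.
The state is a dict: "time_s": time; "q": joint angles; "qvel": joint speeds; "joint_efforts": joint torques, N m; "position": TCP position; "tool_rot": TCP orientation; "ft_force": force on the tool from outside, world axes, zero at the start; "wrist_torque": the same for the moment, N m; "grip_width": finger opening in m; "gripper_force": force on a finger pad.
Only numpy, scipy, OpenCV 4.12 (cv2) and the standard library are available. Lean on these libraries where they do the work, as an engineer would, in place of code of your own. Each camera call takes 0.05 s, during which the arm holds its last target. There are 200 camera calls.

TASK

Take the yellow nozzle tube out of the push-fit on the aluminium air block and park it in the hole of the wooden stand, foot down and fully home. The fitting only lets go while its orange release ring is held pressed right down to its stop, so press the ring with the fingertips either side of the tube, grip the tube with the ring still down and draw it straight up. Do not wrench a tube that is still locked, do not crush the ring, and leave the things around undisturbed.

Things in the scene. Friction and masses are not known exactly. Their poses are not given: they have to be found in the camera images.
- fitting: Fixed aluminium air block 90x60x41 mm (x, y, z), the push-fit upright on top at its centre: a knurled brass collar 40 mm wide, 41 to 55 mm above the origin, and above it the orange release ring. Origin: centre of the underside, on the fitting's axis, z up. More than 40 N of the fingers on the block, collar or ring breaks it.
- collar_top (a point): Centre of the collar's top, 55 mm above the fitting's origin. Above it: the ring, a flat flange 50 mm wide, 6 mm thick, with a 22 mm bore round the tube. It is screwed along its sleeve: the top of the unpressed ring lies anywhere 20 to 35 mm above this point, which is not measured: feel for it.
- ring_axis (a point): Point on the fitting's axis 90 mm above the fitting's origin, the highest the ring's top can be. The ring presses straight down on a spring: 3 N to start, 0.6 N more per mm, firm stop at 9.5 mm (8.7 N). The lock is surely open only near the stop (from 8.5 mm) and closes as it rises; a tube raised 2 mm with the lock open is past it, so fingers pinching the tube while pressing the ring can rise with both.
- grip_jaws: Carrier of two hidden steel locking jaws in the collar (origin on the fitting's axis, 42 mm above the fitting's origin). Unpressed they close over the tube's bead, their underside 49 mm above the fitting's origin, 1 mm above the bead. More than 25 N of the tube against them damages them.
- tube: Rigid yellow nozzle tube, loose, about 50 g, 96 mm long, 14 mm diameter; origin at the centre of its foot, z along it to the nozzle. Steel bead 19 mm wide, 21 to 28 mm above the foot; brass nozzle tapers from 86 to 96 mm. At the start it stands upright in the fitting's 16 mm bore (21 mm deep), foot 20 mm above the fitting's origin; 26 to 41 mm shows above the ring.
- stand: Fixed wooden parking stand 70x70x44 mm on a 78 mm square foot plate; origin at the centre of its underside, z up. An upright round hole, 22 mm wide with a 3 mm chamfer, 36 mm deep (its floor is 8 mm above the origin), is at its centre.
- stand_hole (a point): Centre of the mouth of the stand's hole, 44 mm above the stand's origin, z up.
- jar_madder: Bystander: white plastic jar with a red lid, 62x63x80 mm, standing upright; origin under its centre.
- block_round: Bystander: round printing block, 66 mm wide, 36 mm high; origin under its centre.
- thread_spool: Bystander: spool of black thread, 30 mm wide, 42 mm high, standing; origin under its centre.
- tailor_chalk: Bystander: flat piece of white chalk, 34x42x8 mm; origin under its centre.
- block_in_use: Bystander: small blue-stained wooden printing block, 40x27x34 mm; origin under its centre.
Not all that is in view belongs to the job. What is shaped like the stand but blue or pink is not meant.

How it is judged (in metres and radians):
On the way:
1. the tube is drawn right out of the fitting, clear above its ring (z of tube in the frame of fitting above 0.092 m), for 0.1 s.
At the end, for the whole second after the job is handed in: The tube stands foot down in the stand's hole, foot within 4 mm of the hole's floor and 8 mm of its axis, less than 0.2 rad from upright, released and at rest (horizontal distance between tube and stand below 0.008 m and z of tube in the frame of stand between 0.004 and 0.012 m and angle between tube's own z axis and vertical below 0.2 rad and linear speed of tube below 0.03 m/s); the robot touches nothing.
It fails at once if the locked tube is pulled against the fitting's jaws with more than 25 N (contact force between tube and grip_jaws above 25 N).
It fails at once if the fingers load the fitting with more than 40 N (contact force between the fingers and fitting above 40 N).
It fails at once if a bystander is shifted by more than 30 mm (distance of any of jar_madder, block_round, thread_spool, tailor_chalk, block_in_use from where it was at the start of the episode above 0.03 m).
It also fails if it takes over 58 s, if anything falls off the work surface, if the arm or the gripper's body presses on something with over 40 N, if the wrist force passes 120 N, or if a joint passes its speed limit or range.

## Working session

There is one attempt and no reset: what is moved stays moved. The work goes in short steps, Python scripts to look and compute and a tool call to move; the robot and the scene stay as the last step left them, time stands still between calls to the robot, and variables do not carry over. Pictures are saved under pics/ and viewed, at most 10 in all, crops included, and the job is handed in when it is done.

Besides the shell and the picture viewer there is one more tool, called after "Emit:" as name([rows], argument=value, ...), one row to a line, values as JSON. servo_tool: Moves the arm, as the interface text tells. Its arguments: {"type":"object","properties":{"steps":{"type":"array"},"newtons":{"type":"number"}},"required":["steps"]}

```bash
mkdir -p pics; python3 - <<'E'
from rig import env
import cv2,numpy as np
for n in("scene","top"):
    p,d=env.get_image(n); m=env.camera_model(n)
    cv2.imwrite(f"pics/{n}0.png",cv2.cvtColor(p,cv2.COLOR_RGB2BGR)); np.save(f"pics/{n}0_d.npy",d)
    print(n,m["fovy"],m["cx"],m["cy"],np.round(m["T"],3).tolist())
s=env.observe();print(s["time_s"],s["position"],s["tool_rot"],s["grip_width"],s["ft_force"])
E
```

```text
scene 48.77390435789558 315.34773813323545 201.30627382083088 [[0.572, -0.35, 0.742, -0.026], [-0.82, -0.248, 0.516, -0.247], [0.003, -0.903, -0.429, 0.459], [0.0, 0.0, 0.0, 1.0]]
top 55.882011517925704 307.91929872433855 202.52075005508365 [[0.009, -0.998, 0.065, 0.554], [-1.0, -0.009, 0.012, 0.169], [-0.011, -0.065, -0.998, 0.919], [0.0, 0.0, 0.0, 1.0]]
0.1 [0.15336679 0.52794336 0.24977518] [[-9.60288098e-01  2.79009636e-01 -6.26313029e-04]
 [ 2.79010193e-01  9.60287471e-01 -1.13371698e-03]
 [ 2.85122592e-04 -1.26344265e-03 -9.99999161e-01]] 0.08553191525649449 [-0.18417716  0.02711773 -0.70983604]
```

View pics/scene0.png

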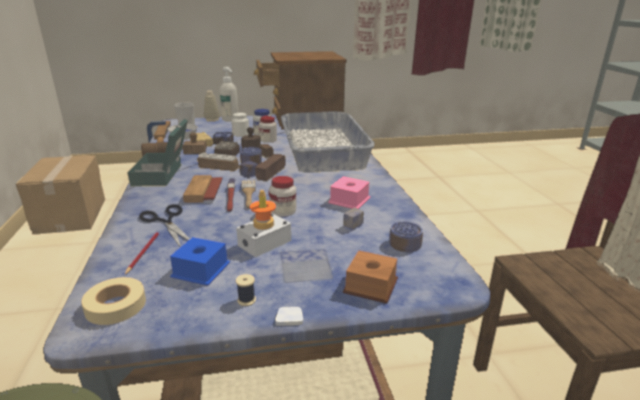

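View pics/top0.png

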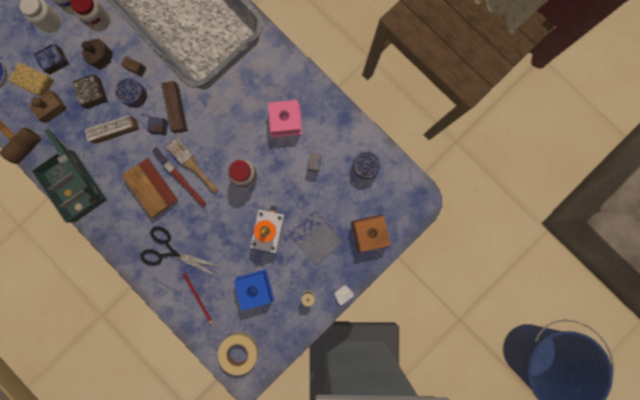

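The scene view shows the orange ring and yellow tube at (263,212) and stand-shaped blocks: blue (200,260), pink (350,192) and brown wood (372,275). In the top view they are at ring (265,232), blue (254,291), pink (284,118) and wood (371,234). The brown one is the wooden stand, since blue and pink are excluded. I'll confirm it with a crop and measure.

```bash
cat > h.py <<'E'
import cv2,numpy as np
from rig import env
def ray(n,u,v):
    m=env.camera_model(n); f=200/np.tan(np.radians(m["fovy"]/2)); T=np.array(m["T"])
    return T[:3,3],T[:3,:3]@np.array([(u-m["cx"])/f,(v-m["cy"])/f,1.])
def plane(n,u,v,z):
    o,d=ray(n,u,v); return o+d*(z-o[2])/d[2]
def cloud(n,d):
    m=env.camera_model(n); f=200/np.tan(np.radians(m["fovy"]/2)); T=np.array(m["T"])
    v,u=np.mgrid[:400,:640]; c=np.stack([(u-m["cx"])/f*d,(v-m["cy"])/f*d,d],-1)
    return c@T[:3,:3].T+T[:3,3]
E
python3 - <<'E'
from h import *
a=cv2.imread("pics/top0.png"); b=cv2.imread("pics/scene0.png")
ca=cv2.resize(a[190:330,220:400],None,fx=4,fy=4,interpolation=3)[:560]
cb=cv2.resize(b[170:310,215:415],None,fx=4,fy=4,interpolation=3)
cv2.imwrite("pics/ct.png",ca); cv2.imwrite("pics/cs.png",cb)
for n,im in(("top",a),("scene",b)):
    d=np.load(f"pics/{n}0_d.npy"); P=cloud(n,d); h=cv2.cvtColor(im,cv2.COLOR_BGR2HSV)
    print(n,"table z",np.median(P[...,2][(d>0)&(abs(P[...,0]-.45)<.1)&(abs(P[...,1]-.2)<.1)]))
    boxes={"ring":(240,210,290,255),"stand":(345,205,400,260)} if n=="top" else {"ring":(245,185,285,232),"stand":(340,245,405,300)}
    for k,(x0,y0,x1,y1) in boxes.items():
        S=h[y0:y1,x0:x1]; Q=P[y0:y1,x0:x1]
        m=(S[...,0]<22)&(S[...,1]>(190 if k=="ring" else 120))&(S[...,2]>60)
        ys,xs=np.nonzero(m); z=Q[m][:,2]
        print(k,m.sum(),"px c",xs.mean()+x0,ys.mean()+y0,"bbox",xs.min()+x0,xs.max()+x0,ys.min()+y0,ys.max()+y0,"z pct",np.percentile(z,[5,25,50,75,95]).round(4))
        for lo,hi in((.035,.055),(.06,.085),(.085,.1),(.1,.13)):
            q=Q[m][(z>lo)&(z<hi)]
            if len(q)>5: print("  z",lo,hi,len(q),q.mean(0).round(4),((q.min(0)+q.max(0))/2).round(4),np.ptp(q,0).round(4))
E
```

```text
top table z 0.0003367821788403669
ring 236 px c 264.4194915254237 230.77118644067798 bbox 255 274 221 241 z pct [0.0814 0.0832 0.0841 0.085  0.0864]
  z 0.06 0.085 173 [0.5455 0.2751 0.0833] [0.5445 0.2751 0.0782] [0.0442 0.0424 0.0135]
  z 0.085 0.1 60 [0.5438 0.2749 0.0858] [0.5446 0.2748 0.0866] [0.0397 0.0423 0.0031]
stand 961 px c 370.8803329864724 233.1873048907388 bbox 353 389 216 251 z pct [0.0088 0.0422 0.0435 0.0447 0.0464]
  z 0.035 0.055 854 [0.541  0.0328 0.0437] [0.5419 0.0327 0.0417] [0.0788 0.0805 0.0133]
scene table z 0.00017841966669332465<stdin>:14: RuntimeWarning: Mean of empty slice.
  ret = ret.dtype.type(ret / rcount)
Traceback (most recent call last):
ValueError: zero-size array to reduction operation minimum which has no identity
```

View pics/ct.png

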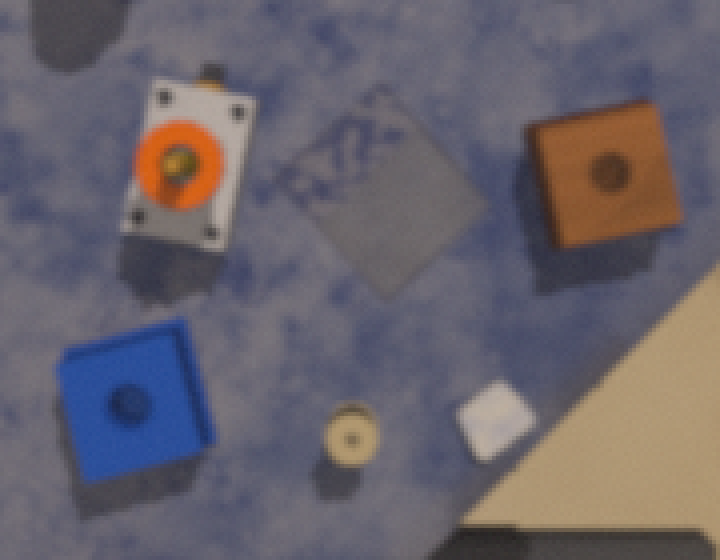

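View pics/cs.png

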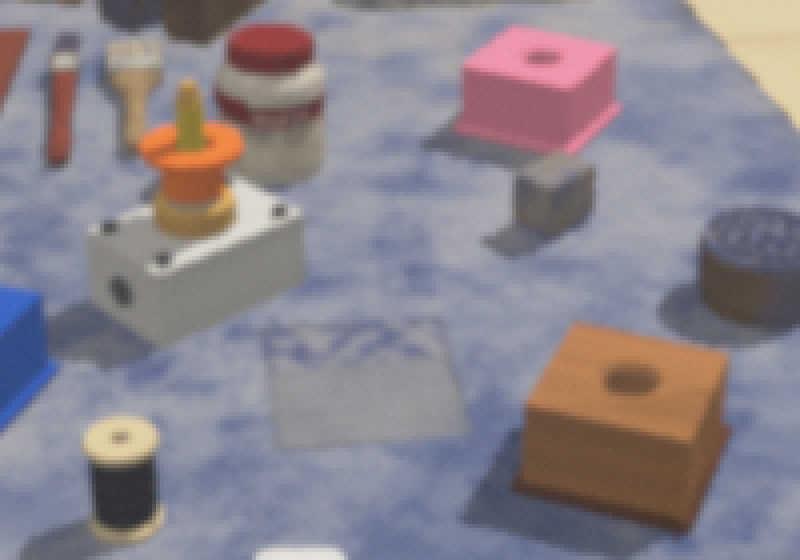

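The crops confirm it. The target ring and tube sit on the aluminium block. The brown wooden stand has its round hole at top-view crop (610,173), which is about (372.5,233) in the full picture. Next I'll get precise centres.

```bash
python3 - <<'E'
from h import *
a=cv2.imread("pics/top0.png"); b=cv2.imread("pics/scene0.png")
H=lambda i:cv2.cvtColor(i,cv2.COLOR_BGR2HSV)
def comp(m,box):
    k=np.zeros_like(m);x0,y0,x1,y1=box;k[y0:y1,x0:x1]=m[y0:y1,x0:x1]
    cs,_=cv2.findContours(k,0,1);return max(cs,key=cv2.contourArea)
org=lambda h,s:(((h[...,0]<16)&(h[...,1]>s)&(h[...,2]>120))*255).astype(np.uint8)
c=comp(org(H(a),170),(240,210,290,255)); (u,v),r=cv2.minEnclosingCircle(c); e=cv2.fitEllipse(c)
print("top ring",u,v,r,e,plane("top",e[0][0]-0,e[0][1],.084),plane("top",u,v,.084))
h=H(b); print("scene hsv ring",h[204:210,250:254].reshape(-1,3).mean(0))
# scene flange: rows where width is widest (upper flange rim); extreme left/right at ellipse centre
c=comp(org(h,110),(245,185,285,232)); pts=c[:,0]; L=pts[pts[:,0]==pts[:,0].min()].mean(0);R=pts[pts[:,0]==pts[:,0].max()].mean(0)
print("scene L,R",L,R,"mid on z.081",plane("scene",*((L+R)/2),.081))
# holes
for n,im,box in(("top",a,(362,222,384,245)),("scene",b,(360,256,386,274))):
    x0,y0,x1,y1=box; g=cv2.GaussianBlur(im,(3,3),0)[y0:y1,x0:x1].astype(float).sum(2)
    m=((g<(np.median(g)*.5+g.min()*.5))*255).astype(np.uint8); cs,_=cv2.findContours(m,0,1); c=max(cs,key=cv2.contourArea); e=cv2.fitEllipse(c)
    print(n,"hole",np.add(e[0],(x0,y0)),e[1],plane(n,e[0][0]+x0,e[0][1]+y0,.044))
# stand top square, block top from top-view depth
for n,im in(("top",a),("scene",b)):
    P=cloud(n,np.load(f"pics/{n}0_d.npy"))
    for k,cx,cy,z,w in(("stand",.541,.033,.044,.06),("block",.545,.275,.041,.07)):
        m=(abs(P[...,2]-z)<.006)&(np.hypot(P[...,0]-cx,P[...,1]-cy)<w)
        r=cv2.minAreaRect((P[m][:,:2]*1000).astype(np.float32)); print(n,k,m.sum(),r)
    m=(np.hypot(P[...,0]-.545,P[...,1]-.275)<.04)&(P[...,2]>.093); q=P[m]
    if len(q):print(n,"tube pts",len(q),q.mean(0),q[:,2].max())
    m=(np.hypot(P[...,0]-.545,P[...,1]-.275)<.04)&(abs(P[...,2]-.084)<.004); q=P[m]
    if len(q):print(n,"flange",len(q),(q.min(0)+q.max(0))/2,np.median(q[:,2]))
E
```

```text
top ring 264.3984375 230.9140625 10.438634872436523 ((264.4150390625, 230.9237518310547), (19.8747501373291, 20.0982608795166), 3.338852643966675) [0.54466811 0.27512439 0.084     ] [0.54468913 0.27516151 0.084     ]
scene hsv ring [ 10.125      162.04166667 204.5       ]
scene L,R [249. 206.] [275. 206.] mid on z.081 [0.54929425 0.27929279 0.081     ]
top hole [372.40332127 232.82613468] (8.378805160522461, 9.036225318908691) [0.54221254 0.0304313  0.044     ]
scene hole [372.2099781  264.96277428] (6.255299091339111, 11.968949317932129) [0.54129738 0.03019182 0.044     ]
top stand 860 ((541.0836181640625, 32.0062141418457), (70.06086730957031, 70.37461853027344), 12.90792465209961)
top block 617 ((544.987548828125, 276.20965576171875), (60.52018356323242, 89.92323303222656), 78.85924530029297)
top tube pts 37 [0.54506641 0.27465555 0.11067265] 0.11648119514498134
top flange 316 [0.54563033 0.27614648 0.0840932 ] 0.08405701699742202
scene stand 1067 ((541.7567749023438, 31.103660583496094), (73.86615753173828, 70.57894897460938), 12.468223571777344)
scene block 612 ((545.9275512695312, 274.9200439453125), (63.78282928466797, 91.481689453125), 78.9509506225586)
scene tube pts 82 [0.54320909 0.27247536 0.10521471] 0.11719073681847464
scene flange 228 [0.54553354 0.27466948 0.0837049 ] 0.08422177836330508
```

Emit:
servo_tool([
  {"tx": 2.6,"ty": -1.7,"claw": 2.4},
  {"tx": 2.6,"ty": -1.7,"claw": 2.4},
  {"tx": 2.6,"ty": -1.7,"claw": 2.4},
  {"tx": 2.6,"ty": -1.7,"claw": 2.4},
  {"tx": 2.6,"ty": -1.7,"claw": 2.4},
  {"tx": 2.6,"ty": -1.7,"claw": 2.4},
  {"tx": 2.6,"ty": -1.7,"claw": 2.4},
  {"tx": 2.6,"ty": -1.7,"claw": 2.4},
  {"tx": 2.6,"ty": -1.7,"claw": 2.4},
  {"tx": 2.6,"ty": -1.7,"claw": 2.4},
  {"tx": 2.6,"ty": -1.7,"claw": 2.4},
  {"tx": 2.6,"ty": -1.7,"claw": 2.4},
  {"tx": 2.6,"ty": -1.7,"claw": 2.4},
  {"tx": 2.6,"ty": -1.7,"claw": 2.4},
  {"tx": 2.76,"ty": -1.44,"claw": 2.4},
  {"claw": 2.4},
  {"claw": 2.4},
], newtons=25)

```text
invalid input at $.steps[0]: expected keys tx, ty, tz, yaw, claw
```

Emit:
servo_tool([
  {"tx": 2.6,"ty": -1.7,"tz": 0,"yaw": 0,"claw": 2.4},
  {"tx": 2.6,"ty": -1.7,"tz": 0,"yaw": 0,"claw": 2.4},
  {"tx": 2.6,"ty": -1.7,"tz": 0,"yaw": 0,"claw": 2.4},
  {"tx": 2.6,"ty": -1.7,"tz": 0,"yaw": 0,"claw": 2.4},
  {"tx": 2.6,"ty": -1.7,"tz": 0,"yaw": 0,"claw": 2.4},
  {"tx": 2.6,"ty": -1.7,"tz": 0,"yaw": 0,"claw": 2.4},
  {"tx": 2.6,"ty": -1.7,"tz": 0,"yaw": 0,"claw": 2.4},
  {"tx": 2.6,"ty": -1.7,"tz": 0,"yaw": 0,"claw": 2.4},
  {"tx": 2.6,"ty": -1.7,"tz": 0,"yaw": 0,"claw": 2.4},
  {"tx": 2.6,"ty": -1.7,"tz": 0,"yaw": 0,"claw": 2.4},
  {"tx": 2.6,"ty": -1.7,"tz": 0,"yaw": 0,"claw": 2.4},
  {"tx": 2.6,"ty": -1.7,"tz": 0,"yaw": 0,"claw": 2.4},
  {"tx": 2.6,"ty": -1.7,"tz": 0,"yaw": 0,"claw": 2.4},
  {"tx": 2.6,"ty": -1.7,"tz": 0,"yaw": 0,"claw": 2.4},
  {"tx": 2.76,"ty": -1.44,"tz": 0,"yaw": 0,"claw": 2.4},
  {"tx": 0,"ty": 0,"tz": 0,"yaw": 0,"claw": 2.4},
  {"tx": 0,"ty": 0,"tz": 0,"yaw": 0,"claw": 2.4},
], newtons=25)

```text
time_s: 1.8
position: [0.5451, 0.2755, 0.2496]
tool_rot: [[-0.96, 0.28, -0.001], [0.28, 0.96, -0.0], [0.001, -0.001, -1.0]]
ft_force: [-0.7, -1.0, -0.3]
grip_width: 0.0241
gripper_force: 0.0
```

Emit:
servo_tool([
  {"tx": 0,"ty": 0,"tz": -3,"yaw": 0,"claw": 2.4},
  {"tx": 0,"ty": 0,"tz": -3,"yaw": 0,"claw": 2.4},
  {"tx": 0,"ty": 0,"tz": -3,"yaw": 0,"claw": 2.4},
  {"tx": 0,"ty": 0,"tz": -2,"yaw": 0,"claw": 2.4},
  {"tx": 0,"ty": 0,"tz": -0.5,"yaw": 0,"claw": 2.4},
  {"tx": 0,"ty": 0,"tz": 0,"yaw": 0,"claw": 2.4},
  {"tx": 0,"ty": 0,"tz": 0,"yaw": 0,"claw": 2.4},
])

```text
time_s: 2.5
position: [0.5453, 0.2762, 0.1367]
tool_rot: [[-0.96, 0.279, 0.002], [0.279, 0.96, 0.001], [-0.002, 0.001, -1.0]]
ft_force: [0.1, 0.5, 0.5]
grip_width: 0.0238
gripper_force: 0.0
```

```bash
python3 - <<'E'
from h import *
print(env.tcp_to_tips)
p,_=env.get_image("scene");q,_=env.get_image("top")
c=lambda i:cv2.resize(i,(390,520),interpolation=3)
cv2.imwrite("pics/chk1.png",cv2.cvtColor(np.hstack([c(p[130:250,220:310]),c(q[170:290,220:310])]),cv2.COLOR_RGB2BGR))
E
```

```text
0.019
```

View pics/chk1.png

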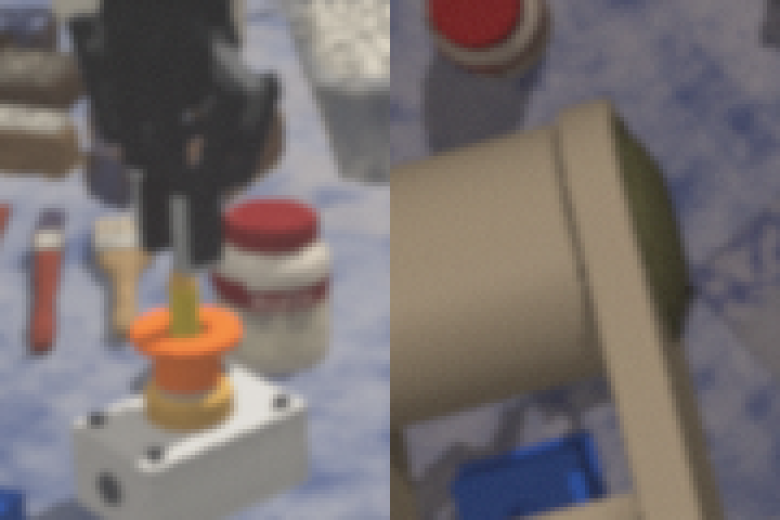

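The picture shows the fingertips straddling the nozzle, with the gap at crop x≈180 and the tube at x≈183. I'll go down and feel for the ring.

Emit:
servo_tool([
  {"tx": 0,"ty": 0,"tz": -1,"yaw": 0,"claw": 2.4},
  {"tx": 0,"ty": 0,"tz": -1,"yaw": 0,"claw": 2.4},
  {"tx": 0,"ty": 0,"tz": -0.7,"yaw": 0,"claw": 2.4},
  {"tx": 0,"ty": 0,"tz": -0.1,"yaw": 0,"claw": 2.4},
  {"tx": 0,"ty": 0,"tz": 0,"yaw": 0,"claw": 2.4},
  {"tx": 0,"ty": 0,"tz": 0,"yaw": 0,"claw": 2.4},
])

```text
time_s: 3.2
position: [0.5452, 0.2758, 0.1075]
tool_rot: [[-0.96, 0.279, 0.0], [0.279, 0.96, 0.0], [-0.0, 0.0, -1.0]]
ft_force: [0.3, 0.0, 0.3]
grip_width: 0.0242
gripper_force: 0.0
```

Emit:
servo_tool([
  {"tx": 0,"ty": 0,"tz": 0,"yaw": 0,"claw": 1.9},
  {"tx": 0,"ty": 0,"tz": -0.2,"yaw": 0,"claw": 1.9},
  {"tx": 0,"ty": 0,"tz": -0.2,"yaw": 0,"claw": 1.9},
  {"tx": 0,"ty": 0,"tz": -0.2,"yaw": 0,"claw": 1.9},
  {"tx": 0,"ty": 0,"tz": 0,"yaw": 0,"claw": 1.9},
  {"tx": 0,"ty": 0,"tz": 0,"yaw": 0,"claw": 1.9},
])

```text
time_s: 3.8
position: [0.5452, 0.2758, 0.1016]
tool_rot: [[-0.96, 0.279, 0.0], [0.279, 0.96, 0.0], [-0.0, 0.0, -1.0]]
ft_force: [-0.3, -0.2, 3.6]
grip_width: 0.019
gripper_force: 2.0
```

Emit:
servo_tool([
  {"tx": 0,"ty": 0,"tz": -0.2,"yaw": 0,"claw": 1.9},
  {"tx": 0,"ty": 0,"tz": -0.2,"yaw": 0,"claw": 1.9},
  {"tx": 0,"ty": 0,"tz": -0.2,"yaw": 0,"claw": 1.9},
  {"tx": 0,"ty": 0,"tz": 0,"yaw": 0,"claw": 1.9},
  {"tx": 0,"ty": 0,"tz": 0,"yaw": 0,"claw": 1.9},
])

```text
time_s: 4.3
position: [0.5452, 0.2758, 0.0957]
tool_rot: [[-0.96, 0.279, 0.001], [0.279, 0.96, 0.0], [-0.001, 0.0, -1.0]]
ft_force: [-1.2, 0.4, 7.3]
grip_width: 0.0189
gripper_force: 3.7
```

Emit:
servo_tool([
  {"tx": 0,"ty": 0,"tz": -0.1,"yaw": 0,"claw": 1.9},
  {"tx": 0,"ty": 0,"tz": 0,"yaw": 0,"claw": 1.9},
  {"tx": 0,"ty": 0,"tz": 0,"yaw": 0,"claw": 1.9},
])

```text
time_s: 4.6
position: [0.5452, 0.2758, 0.0948]
tool_rot: [[-0.96, 0.279, 0.001], [0.279, 0.96, 0.0], [-0.001, 0.0, -1.0]]
ft_force: [-1.1, -0.6, 7.8]
grip_width: 0.0193
gripper_force: 4.0
```

Emit:
servo_tool([
  {"tx": 0,"ty": 0,"tz": -0.1,"yaw": 0,"claw": 1.9},
  {"tx": 0,"ty": 0,"tz": 0,"yaw": 0,"claw": 1.9},
  {"tx": 0,"ty": 0,"tz": 0,"yaw": 0,"claw": 1.9},
])

```text
time_s: 4.9
position: [0.5452, 0.2758, 0.0943]
tool_rot: [[-0.96, 0.279, 0.001], [0.279, 0.96, 0.0], [-0.001, 0.001, -1.0]]
ft_force: [-2.4, -1.3, 10.5]
grip_width: 0.0189
gripper_force: 5.3
```

Emit:
servo_tool([
  {"tx": 0,"ty": 0,"tz": -0.05,"yaw": 0,"claw": 1.9},
  {"tx": 0,"ty": 0,"tz": 0,"yaw": 0,"claw": 1.9},
  {"tx": 0,"ty": 0,"tz": 0,"yaw": 0,"claw": 1.9},
])

```text
time_s: 5.2
position: [0.5453, 0.2758, 0.0942]
tool_rot: [[-0.96, 0.279, 0.002], [0.279, 0.96, 0.0], [-0.001, 0.001, -1.0]]
ft_force: [-4.5, -1.9, 13.6]
grip_width: 0.0191
gripper_force: 6.9
```

The ring is at its stop: z has stopped changing and the force is 13.6 N. Now I'll close on the tube.

Emit:
servo_tool([
  {"tx": 0,"ty": 0,"tz": 0,"yaw": 0,"claw": 1.6},
  {"tx": 0,"ty": 0,"tz": 0,"yaw": 0,"claw": 1.6},
], newtons=25)

```text
time_s: 5.4
position: [0.5453, 0.2753, 0.0943]
tool_rot: [[-0.96, 0.279, 0.001], [0.279, 0.96, -0.001], [-0.001, -0.0, -1.0]]
ft_force: [-4.1, -3.9, 14.6]
grip_width: 0.0165
gripper_force: 7.5
```

Emit:
servo_tool([
  {"tx": 0,"ty": 0,"tz": 0,"yaw": 0,"claw": 1.2},
  {"tx": 0,"ty": 0,"tz": 0,"yaw": 0,"claw": 1.0},
  {"tx": 0,"ty": 0,"tz": 0,"yaw": 0,"claw": 1.0},
  {"tx": 0,"ty": 0,"tz": 0,"yaw": 0,"claw": 1.0},
])

```text
time_s: 5.8
position: [0.5454, 0.2753, 0.0943]
tool_rot: [[-0.96, 0.279, 0.002], [0.279, 0.96, -0.001], [-0.002, -0.0, -1.0]]
ft_force: [-3.3, -3.9, 15.3]
grip_width: 0.0134
gripper_force: 26.1
```

Emit:
servo_tool([
  {"tx": 0,"ty": 0,"tz": 0,"yaw": 0,"claw": 1.0},
  {"tx": 0,"ty": 0,"tz": 0,"yaw": 0,"claw": 1.0},
  {"tx": 0,"ty": 0,"tz": 0.1,"yaw": 0,"claw": 1.0},
  {"tx": 0,"ty": 0,"tz": 0.1,"yaw": 0,"claw": 1.0},
  {"tx": 0,"ty": 0,"tz": 0,"yaw": 0,"claw": 1.0},
], newtons=40)

```text
time_s: 6.3
position: [0.5453, 0.2753, 0.0954]
tool_rot: [[-0.96, 0.279, 0.001], [0.279, 0.96, -0.001], [-0.001, -0.0, -1.0]]
ft_force: [-1.5, -1.5, 6.9]
grip_width: 0.0127
gripper_force: 40.2
```

Emit:
servo_tool([
  {"tx": 0,"ty": 0,"tz": 0.1,"yaw": 0,"claw": 1.0},
  {"tx": 0,"ty": 0,"tz": 0.1,"yaw": 0,"claw": 1.0},
  {"tx": 0,"ty": 0,"tz": 0,"yaw": 0,"claw": 1.0},
])

```text
time_s: 6.6
position: [0.5453, 0.2753, 0.0972]
tool_rot: [[-0.96, 0.279, 0.001], [0.279, 0.96, -0.001], [-0.001, -0.0, -1.0]]
ft_force: [-0.4, -2.4, 5.3]
grip_width: 0.013
gripper_force: 39.7
```

Emit:
servo_tool([
  {"tx": 0,"ty": 0,"tz": 0.2,"yaw": 0,"claw": 1.0},
  {"tx": 0,"ty": 0,"tz": 0.2,"yaw": 0,"claw": 1.0},
  {"tx": 0,"ty": 0,"tz": 0,"yaw": 0,"claw": 1.0},
])

```text
time_s: 6.9
position: [0.5451, 0.2755, 0.1003]
tool_rot: [[-0.96, 0.279, -0.0], [0.279, 0.96, -0.001], [0.0, -0.001, -1.0]]
ft_force: [1.9, -2.9, -2.2]
grip_width: 0.0127
gripper_force: 39.8
```

Emit:
servo_tool([
  {"tx": 0,"ty": 0,"tz": 0.3,"yaw": 0,"claw": 1.0},
  {"tx": 0,"ty": 0,"tz": 0.4,"yaw": 0,"claw": 1.0},
  {"tx": 0,"ty": 0,"tz": 0,"yaw": 0,"claw": 1.0},
])

```text
time_s: 7.2
position: [0.5451, 0.2761, 0.1086]
tool_rot: [[-0.96, 0.279, 0.001], [0.279, 0.96, 0.001], [-0.0, 0.001, -1.0]]
ft_force: [0.7, -0.6, -0.1]
grip_width: 0.0126
gripper_force: 39.7
```

Emit:
servo_tool([
  {"tx": 0,"ty": 0,"tz": 1,"yaw": 0,"claw": 1.0},
  {"tx": 0,"ty": 0,"tz": 1.5,"yaw": 0,"claw": 1.0},
  {"tx": 0,"ty": 0,"tz": 1.5,"yaw": 0,"claw": 1.0},
  {"tx": 0,"ty": 0,"tz": 1.5,"yaw": 0,"claw": 1.0},
  {"tx": 0,"ty": 0,"tz": 1.5,"yaw": 0,"claw": 1.0},
  {"tx": 0,"ty": 0,"tz": 1.5,"yaw": 0,"claw": 1.0},
  {"tx": 0,"ty": 0,"tz": 0.5,"yaw": 0,"claw": 1.0},
  {"tx": 0,"ty": 0,"tz": 0,"yaw": 0,"claw": 1.0},
  {"tx": 0,"ty": 0,"tz": 0,"yaw": 0,"claw": 1.0},
])

```text
time_s: 8.1
position: [0.5447, 0.2757, 0.1973]
tool_rot: [[-0.96, 0.279, -0.001], [0.279, 0.96, -0.0], [0.001, -0.001, -1.0]]
ft_force: [-1.0, 0.1, -0.3]
grip_width: 0.0126
gripper_force: 39.7
```

```bash
python3 - <<'E'
from h import *
p,d=env.get_image("scene");np.save("pics/d2.npy",d)
cv2.imwrite("pics/chk2.png",cv2.cvtColor(cv2.resize(p[80:250,200:330],(520,600),interpolation=3)[:600],cv2.COLOR_RGB2BGR))
cv2.imwrite("pics/full2.png",cv2.cvtColor(p,cv2.COLOR_RGB2BGR))
E
```

```text
(no output)
```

View pics/chk2.png

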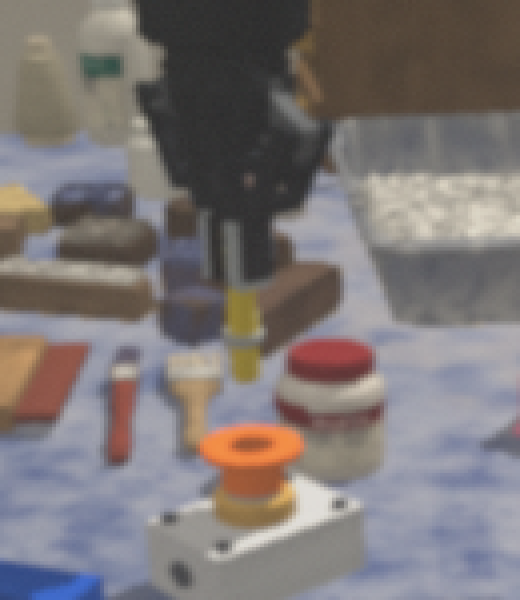

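The tube is out and hanging upright in the fingers, with its foot at crop (245,378) and its bead at (245,340). I'll measure the foot and any tilt.

```bash
python3 - <<'E'
from h import *
b=cv2.imread("pics/full2.png");h=cv2.cvtColor(b,cv2.COLOR_BGR2HSV);P=cloud("scene",np.load("pics/d2.npy"))
m=(h[...,0]>18)&(h[...,0]<36)&(h[...,1]>110)
m[:,:250]=0;m[:,272:]=0;m[:155]=0;m[192:]=0
ys,xs=np.nonzero(m)
for y in range(ys.min(),ys.max()+1):
    k=xs[ys==y]
    if len(k): 
        o,d=ray("scene",(k.min()+k.max())/2,y); t=np.hypot(*( np.array([.5447,.2757])-o[:2]))/np.hypot(*d[:2]); q=o+d*t; print(y,k.min(),k.max(),q.round(4),np.median(P[y,k],0).round(4))
E
```

```text
162 257 257 [0.5418 0.2789 0.1745] [0.5406 0.2778 0.1751]
163 257 263 [0.5454 0.2749 0.1723] [0.5416 0.2714 0.1742]
164 257 263 [0.5454 0.275  0.1703] [0.5399 0.2709 0.1719]
165 257 263 [0.5453 0.2751 0.1683] [0.5405 0.2705 0.17  ]
166 257 263 [0.5452 0.2751 0.1664] [0.5407 0.2708 0.1682]
167 257 263 [0.5452 0.2752 0.1644] [0.5404 0.2708 0.1669]
168 257 263 [0.5451 0.2753 0.1624] [0.5403 0.2708 0.1644]
169 256 263 [0.5444 0.276  0.1605] [0.5419 0.2724 0.1619]
170 257 263 [0.545  0.2754 0.1584] [0.5401 0.271  0.1604]
171 257 264 [0.5455 0.2748 0.1564] [0.5402 0.2706 0.1585]
172 258 263 [0.5454 0.2749 0.1544] [0.5404 0.2703 0.157 ]
173 258 262 [0.5448 0.2756 0.1524] [0.5407 0.2719 0.1543]
174 259 261 [0.5447 0.2757 0.1504] [0.5395 0.271  0.1528]
179 259 264 [0.5462 0.274  0.1402] [0.5423 0.2706 0.1421]
180 258 264 [0.5455 0.2748 0.1382] [0.5411 0.2701 0.1404]
181 258 264 [0.5455 0.2749 0.1362] [0.5406 0.27   0.1386]
182 259 263 [0.5454 0.2749 0.1342] [0.5407 0.2706 0.1367]
183 259 263 [0.5453 0.275  0.1321] [0.5406 0.2705 0.1342]
184 259 263 [0.5453 0.2751 0.1301] [0.5419 0.2721 0.1323]
185 259 263 [0.5452 0.2752 0.128 ] [0.5414 0.2717 0.1304]
186 259 263 [0.5451 0.2752 0.126 ] [0.5402 0.2707 0.1284]
187 260 261 [0.5444 0.276  0.124 ] [0.5395 0.2715 0.1268]
```

Emit:
servo_tool([
  {"tx": -0.03,"ty": -1,"tz": 0,"yaw": 0,"claw": 1.0},
  {"tx": -0.03,"ty": -2,"tz": 0,"yaw": 0,"claw": 1.0},
  {"tx": -0.03,"ty": -2.5,"tz": 0,"yaw": 0,"claw": 1.0},
  {"tx": -0.03,"ty": -2.5,"tz": 0,"yaw": 0,"claw": 1.0},
  {"tx": -0.03,"ty": -2.5,"tz": 0,"yaw": 0,"claw": 1.0},
  {"tx": -0.03,"ty": -2.5,"tz": 0,"yaw": 0,"claw": 1.0},
  {"tx": -0.03,"ty": -2.5,"tz": 0,"yaw": 0,"claw": 1.0},
  {"tx": -0.03,"ty": -2.5,"tz": 0,"yaw": 0,"claw": 1.0},
  {"tx": -0.03,"ty": -2.5,"tz": 0,"yaw": 0,"claw": 1.0},
  {"tx": -0.03,"ty": -2,"tz": 0,"yaw": 0,"claw": 1.0},
  {"tx": -0.03,"ty": -1.3,"tz": 0,"yaw": 0,"claw": 1.0},
  {"tx": -0.03,"ty": -0.6,"tz": 0,"yaw": 0,"claw": 1.0},
  {"tx": 0,"ty": 0,"tz": 0,"yaw": 0,"claw": 1.0},
  {"tx": 0,"ty": 0,"tz": -2,"yaw": 0,"claw": 1.0},
  {"tx": 0,"ty": 0,"tz": -2,"yaw": 0,"claw": 1.0},
  {"tx": 0,"ty": 0,"tz": -2,"yaw": 0,"claw": 1.0},
  {"tx": 0,"ty": 0,"tz": -0.8,"yaw": 0,"claw": 1.0},
  {"tx": 0,"ty": 0,"tz": 0,"yaw": 0,"claw": 1.0},
  {"tx": 0,"ty": 0,"tz": 0,"yaw": 0,"claw": 1.0},
])

```text
time_s: 10.05
position: [0.5419, 0.032, 0.1306]
tool_rot: [[-0.96, 0.279, 0.001], [0.279, 0.96, -0.0], [-0.001, 0.0, -1.0]]
ft_force: [-1.0, 0.0, -0.9]
grip_width: 0.0132
gripper_force: 39.7
```

```bash
python3 - <<'E'
from h import *
p,d=env.get_image("scene")
cv2.imwrite("pics/chk3.png",cv2.cvtColor(cv2.resize(p[180:310,310:440],(600,600),interpolation=3),cv2.COLOR_RGB2BGR))
E
```

```text
(no output)
```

View pics/chk3.png

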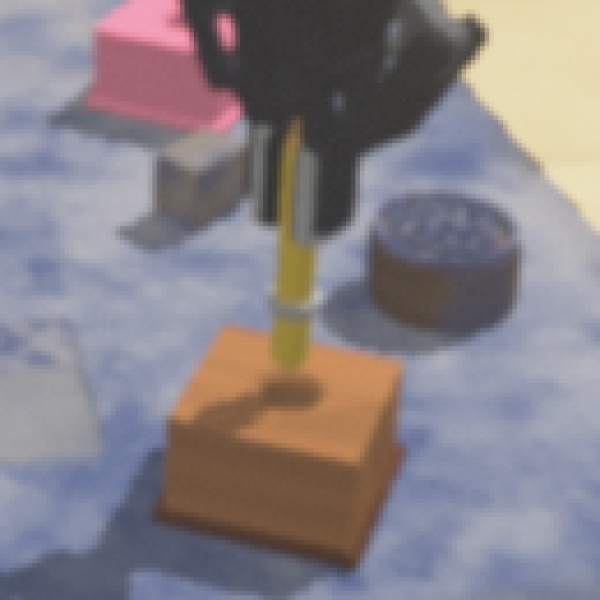

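The foot at (289,368) hangs above the hole at (292,390), so it is aligned. I'll lower it in stages.

Emit:
servo_tool([
  {"tx": 0,"ty": 0,"tz": -0.5,"yaw": 0,"claw": 1.0},
  {"tx": 0,"ty": 0,"tz": -0.5,"yaw": 0,"claw": 1.0},
  {"tx": 0,"ty": 0,"tz": -0.5,"yaw": 0,"claw": 1.0},
  {"tx": 0,"ty": 0,"tz": -0.5,"yaw": 0,"claw": 1.0},
  {"tx": 0,"ty": 0,"tz": 0,"yaw": 0,"claw": 1.0},
])

```text
time_s: 10.6
position: [0.5411, 0.0318, 0.109]
tool_rot: [[-0.96, 0.279, -0.001], [0.279, 0.96, 0.0], [0.001, -0.0, -1.0]]
ft_force: [0.3, 0.4, -0.9]
grip_width: 0.0126
gripper_force: 39.7
```

Emit:
servo_tool([
  {"tx": 0,"ty": 0,"tz": -0.6,"yaw": 0,"claw": 1.0},
  {"tx": 0,"ty": 0,"tz": -0.6,"yaw": 0,"claw": 1.0},
  {"tx": 0,"ty": 0,"tz": -0.6,"yaw": 0,"claw": 1.0},
  {"tx": 0,"ty": 0,"tz": -0.6,"yaw": 0,"claw": 1.0},
  {"tx": 0,"ty": 0,"tz": 0,"yaw": 0,"claw": 1.0},
  {"tx": 0,"ty": 0,"tz": 0,"yaw": 0,"claw": 1.0},
])

```text
time_s: 11.2
position: [0.5415, 0.0317, 0.0857]
tool_rot: [[-0.96, 0.279, -0.0], [0.279, 0.96, 0.0], [0.0, -0.0, -1.0]]
ft_force: [0.4, 0.1, -0.3]
grip_width: 0.0125
gripper_force: 39.7
```

Foot is now at about 12–14 mm. I'll feel for the floor.

Emit:
servo_tool([
  {"tx": 0,"ty": 0,"tz": -0.15,"yaw": 0,"claw": 1.0},
  {"tx": 0,"ty": 0,"tz": -0.1,"yaw": 0,"claw": 1.0},
  {"tx": 0,"ty": 0,"tz": 0,"yaw": 0,"claw": 1.0},
  {"tx": 0,"ty": 0,"tz": 0,"yaw": 0,"claw": 1.0},
])

```text
time_s: 11.6
position: [0.5415, 0.0317, 0.0834]
tool_rot: [[-0.96, 0.279, 0.0], [0.279, 0.96, -0.0], [-0.0, 0.0, -1.0]]
ft_force: [0.5, 0.7, -0.3]
grip_width: 0.0131
gripper_force: 39.7
```

Emit:
servo_tool([
  {"tx": 0,"ty": 0,"tz": -0.1,"yaw": 0,"claw": 1.0},
  {"tx": 0,"ty": 0,"tz": 0,"yaw": 0,"claw": 1.0},
  {"tx": 0,"ty": 0,"tz": 0,"yaw": 0,"claw": 1.0},
])

```text
time_s: 11.9
position: [0.5415, 0.0317, 0.0824]
tool_rot: [[-0.96, 0.279, 0.0], [0.279, 0.96, -0.0], [-0.0, 0.0, -1.0]]
ft_force: [0.4, -0.2, -0.2]
grip_width: 0.0128
gripper_force: 39.9
```

Foot should be 1–3 mm above the floor. I'll open gently, let it drop and rise.

Emit:
servo_tool([
  {"tx": 0,"ty": 0,"tz": -0.1,"yaw": 0,"claw": 1.0},
  {"tx": 0,"ty": 0,"tz": 0,"yaw": 0,"claw": 1.0},
  {"tx": 0,"ty": 0,"tz": 0,"yaw": 0,"claw": 1.5},
  {"tx": 0,"ty": 0,"tz": 0,"yaw": 0,"claw": 1.8},
  {"tx": 0,"ty": 0,"tz": 0,"yaw": 0,"claw": 2.4},
  {"tx": 0,"ty": 0,"tz": 0,"yaw": 0,"claw": 2.8},
  {"tx": 0,"ty": 0,"tz": 0,"yaw": 0,"claw": 2.8},
  {"tx": 0,"ty": 0,"tz": 0,"yaw": 0,"claw": 2.8},
  {"tx": 0,"ty": 0,"tz": 1,"yaw": 0,"claw": 2.8},
  {"tx": 0,"ty": 0,"tz": 2,"yaw": 0,"claw": 2.8},
  {"tx": 0,"ty": 0,"tz": 3,"yaw": 0,"claw": 2.8},
  {"tx": 0,"ty": 0,"tz": 3,"yaw": 0,"claw": 2.8},
  {"tx": 0,"ty": 0,"tz": 2,"yaw": 0,"claw": 2.8},
  {"tx": 0,"ty": 0,"tz": 0,"yaw": 0,"claw": 2.8},
  {"tx": 0,"ty": 0,"tz": 0,"yaw": 0,"claw": 2.8},
])

```text
time_s: 13.4
position: [0.5413, 0.0318, 0.1915]
tool_rot: [[-0.96, 0.279, 0.0], [0.279, 0.96, -0.0], [-0.0, 0.0, -1.0]]
ft_force: [0.8, 0.4, 0.0]
grip_width: 0.0279
gripper_force: 0.0
```

```bash
python3 - <<'E'
from h import *
p,d=env.get_image("scene");P=cloud("scene",d)
q=P[(np.hypot(P[...,0]-.5413,P[...,1]-.0315)<.02)&(P[...,2]>.055)&(P[...,2]<.13)]
print(len(q),q[:,2].max(),[q[abs(q[:,2]-z)<.008].mean(0).round(4) for z in(.065,.08,.095)])
cv2.imwrite("pics/chk4.png",cv2.cvtColor(cv2.resize(p[180:310,310:440],(600,600),interpolation=3),cv2.COLOR_RGB2BGR))
E
```

```text
222 0.10565976203218536 [array([0.538 , 0.029 , 0.0651]), array([0.5377, 0.029 , 0.0803]), array([0.5386, 0.0294, 0.0948])]
```

View pics/chk4.png

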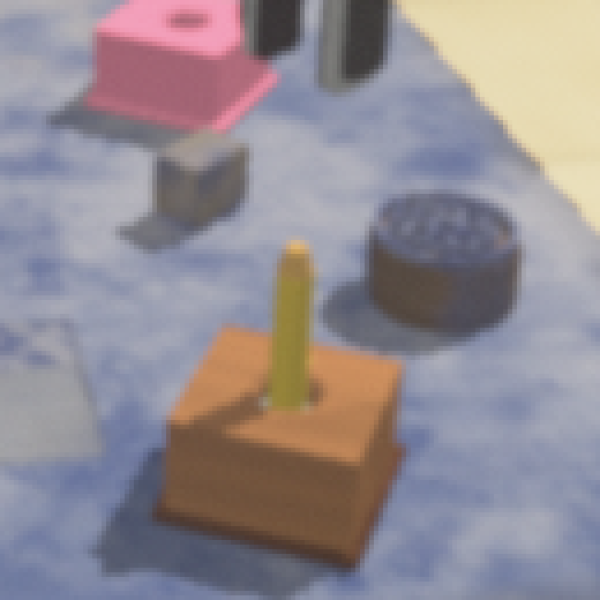

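The tube stands upright in the wooden stand. Its top is at about 0.105 m, so the foot is on the floor at about 8–9 mm. The gripper is clear and the bystanders look untouched.

```bash
python3 -c "
from rig import env
print(env.close_job())"
```

```text
the job is handed in; nothing more can be done
None
```

The tube came out of the fitting with the ring held at its stop, and it now stands upright and released in the wooden stand, foot about 8–9 mm above the stand's underside (hole floor 8 mm); the job is handed in, but no verdict came back.

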